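Gang up sawn stone blanks in a snap-button holding frame

ROBOT

A 7-joint arm with a two-finger parallel gripper is mounted at the origin on a cart in front of the work surface, level with it; the furniture and walls round the work are solid. World frame = base frame: x ahead of the robot, y to its left, z up, the work surface at z = 0. Lengths are in m, angles in rad, forces in N, time in s.
With the tool pointing down it reaches from about 0.35 to 0.9 m from the base axis. Payload 8.1 kg.
Tool frame: the origin (TCP) lies at the very end of the fingers, on their centre line; the grasp point (between the pads) lies 19 mm behind it (arm.tcp_to_grasp is the z of the grasp point in the tool frame, in m); z points along the fingers, y is the line along which they close (so a half turn about z gives the same grasp; the last joint's range is limited). The gripper opens to 92 mm and grips with 3 to 60 N. Pads are 19 mm wide; open, the fingers measure 130 mm over their backs; the gripper's body (75 mm by 190 mm) begins 47 mm behind the grasp point.
Start: joints at [-1.302, 0.434, 0.025, 1.573, -0.012, 1.134, -0.075], TCP at [0.227, 0.582, 0.227] pointing down, gripper open.
Joint ranges: [-2.62, 2.62], [-0.44, 2.09], [-1.27, 1.32], [0.08, 2.57], [-1.32, 4.46], [0.12, 2], [-2.74, 2.74]. Speed limits (rad/s): [2.22, 2.22, 3.01, 3.01, 3.14, 3.14, 3.14].

INTERFACE

Orientations are given as a rotation vector (axis times angle).
In Python, from cell import readout, vision, sign_off, arm gives the robot as it stands. The module is installed in compiled form; this text tells all that it offers.
- The arm moves only by the shell command python3 -m creep 'ROWS' [FORCE]. ROWS is JSON, a list of rows, each a list of 5 numbers: the shift along the tool's x, y, z in units of 4 cm (1.0 is 4 cm), then the turn about the tool's z in units of 4 degrees (1.0 is 4 degrees), then the opening, from 0 (shut) to 1 (fully open). A call has 1 to 12 rows; each row shifts and turns the commanded pose from where the row before left it, along the tool's axes as they then stand; what a row does not reach is not made up. A row lasts 1/8 s, in which the tool goes at most 62.5 mm and 10.7 degrees, less where a joint would pass 70% of its speed; a pose out of reach is approached as far as the arm can. A call with a number of a shift or a turn outside -1 to 1 is refused whole. A call with a gripper value outside its range is refused whole. The fingers move at their own pace and stop on an object; FORCE is the grip in N (left out, the last holds). Time passes only in rows, so rows that do not move let the fingers close. It gives the time, the measured TCP pose, the force, the opening and the grip force at its end, in the units of the state.
- readout.observe(): the state, without advancing time (a new reading comes with each control period).
- vision.get_image(name): name is "scene" or "top" or "wrist"; returns a dict with "pixels" (480x640x3 uint8, blue, green, red), "z_map" (480x640 float32, m along the optical axis (not along the pixel's ray), 0 where there is no reading), "camera_matrix" (3x3 intrinsics, pixels), "k1" (the pictures are not rectified: a ray, as slopes to the right and down, at radius r is drawn at 1 + k1 r^2 times it, then the intrinsics apply), "position" and "rotation" of the camera in the world. Camera axes: x right, y up, looking along -z (the intrinsics and any distortion apply to the point x, -y, -z); pixel columns grow to the right and rows downward; lengths in m; the calibration is good to about 2 mm. A picture is of the moment at which its call begins.
- sign_off(): hands the job in; it is judged then, once.
The state is a dict: "clock": time; "joints": joint angles; "dq": joint speeds; "joint_efforts": joint torques, N m; "position": TCP position; "ee_rot": TCP orientation; "force": force on the tool from outside, world axes, zero at the start; "ft_torque": the same for the moment, N m; "width": opening from 0.0 (shut) to 1.0 (fully open); "gripper_force": force on a finger pad.
Only numpy, scipy, OpenCV 4.12 (cv2) and the standard library are available. Lean on these libraries where they do the work, as an engineer would, in place of code of your own. Each camera call takes 0.05 s, during which the arm holds its last target. There are 200 camera calls.

TASK

Set up the holding frame, which was left shut, for rasping a batch of stone blanks: squeeze in both ends of the snap button and slide the square tube back, hole by hole, to make room; then lay every sound, full-size sawn blank flat on the board in one straight row between the fixed stop and the jaw, side by side and square across the board, and lay the odd pieces (broken corner, cut short, or rough lump) in the grey offcuts tray. Last, squeeze the button again and slide the tube up, hole by hole, until both its ends have popped out in the hole where the sprung jaw presses the row tight against the stop; leave the bird, the brush and the wax tin where they are.

Things in the scene. Friction and masses are not known exactly. Their poses are not given: they have to be found in the camera images.
- blank_1: a sound blank: sawn pale alabaster block, a full square-cornered cuboid 60 x 40 x 44 mm (x, y, z), 0.24 kg; origin at the centre of its underside, x along the 60 mm, z up. Absent in some starts
- blank_2: a sound blank: sawn pale alabaster block, a full square-cornered cuboid 60 x 40 x 44 mm (x, y, z), 0.24 kg; origin at the centre of its underside, x along the 60 mm, z up. Absent in some starts
- blank_3: a sound blank: sawn pale alabaster block, a full square-cornered cuboid 60 x 40 x 44 mm (x, y, z), 0.24 kg; origin at the centre of its underside, x along the 60 mm, z up. Absent in some starts
- blank_4: a sound blank: sawn pale alabaster block, a full square-cornered cuboid 60 x 40 x 44 mm (x, y, z), 0.24 kg; origin at the centre of its underside, x along the 60 mm, z up. Absent in some starts
- piece_broken: an odd piece: a sawn block like the blanks (60 x 40 x 44 mm, same stone, 0.19 kg) with one upright corner broken away over its whole height: at the +x +y corner about 28 mm of its length and 27 mm of its width are gone. Origin at the centre of the unbroken 60 x 40 underside, x along the 60 mm; the sides y = -20 and y = +20 mm are both whole from x = -30 to 0 mm. Absent in some starts
- piece_short: an odd piece: a sawn block cut too short, 38 x 40 x 44 mm (x, y, z), same stone, 0.15 kg; origin at the centre of its underside, z up. Absent in some starts
- piece_rough: an odd piece: a rough unsawn lump of the same stone, 49 x 64 x 38 mm (x, y, z), 0.24 kg; origin at the centre of its underside, z up. Absent in some starts
- frame: the holding frame, fixed: plywood board 120 mm wide (x -60 to 60), 505 long (y -40 to 465), 12 thick; at its end a wooden fixed stop (96 mm wide, top 48 mm above the table), inner face at y = 0. Origin on the table under the middle of that face; y runs along the board from the stop to the jaw and the tube (all on x = 0), x across the board, z up
- row_start (a point): point on the board's upper face (12 mm above the table) at the middle of the foot of the fixed stop; axes as the frame's. The row lies on the board from here along y, each blank with its 60 mm across the board (x) and its 40 mm along y: blank k of the closed row is centred at x = 0, y = 40 k - 20 mm. Lay them loosely with the tube open; the jaw pushes them together
- tray_in (a point): centre of the inner floor (5 mm above the table) of the offcuts tray, axes as the tray's
- tray: the offcuts tray, a grey open tray fixed to the table, outside 140 x 210 x 40 mm (x, y, z), walls and floor 5 mm; origin at the centre of its underside
- tube (a joint): travel of the outer tube, with carrier and jaw, towards the stop (frame -y), m. Holes in both its sides 40 mm apart let the button ends out at 0 (open, room for five blanks), 0.04 (grips four), 0.08 (grips three), 0.12 (grips two; it starts here), with 2.5 mm play each way. Locked while the ends stand out in a hole; else it slides with 2.5 N of friction
- jaw_face (a point): middle of the sprung jaw's cork face, 32 mm above the table; axes as the frame's. At tube 0 it is at frame y = 195 mm; behind it are the wooden carrier (90 mm wide, y 212 to 226, top 50 mm above the table) and the square outer tube, 30 x 30 mm, y 226 to 415, axis 38 mm above the table. All of these move with the tube
- jaw (a joint): how far the sprung jaw (board 86 mm wide, 8 thick, top 50 mm above the table) is pushed back towards its carrier, m: 0 free, 0.008 at most; spring 3 N at first, 1.2 N more per mm. In the right hole it presses the closed row and reads about 0.002 to 0.008
- button_near (a joint): travel of the domed 12 mm steel end of the snap button on the tube's -x side (towards the robot), m: 0 sprung out, standing 5 mm proud of the tube's side; 0.005 flush with the side (then the tube can be slid and the hole's edge rides over it); about 0.007 while it is under the tube wall between two holes. It springs back by itself when a hole comes over it. 2.4 N to start, 5 N at 0.007
- button_far (a joint): the same for the other end of the snap button, on the tube's +x side (away from the robot). Both ends must be flush at once for the tube to move, as when both sides of the tube are squeezed there
- button_point (a point): the point on the tube's axis midway between the two button ends, 38 mm above the table. It does not move with the tube: the buttons sit on the fixed inner tube and always press in here; what squeezes the outer tube here travels with it when it slides
- bird: bystander: small carved alabaster bird, 52 x 144 x 61 mm, loose on the table; origin at the centre of its underside
- brush: bystander: flat paint brush, 41 x 168 x 22 mm, loose; origin at the centre of its underside
- wax_tin: bystander: round tin, 70 mm across, 32 mm high, loose; origin at the centre of its underside
There are look-alikes about, which are no part of the job. Leave any green or orange look-alike of the blank_4 alone. Leave any turquoise look-alike of the piece_short alone.

How it is judged:
On the way, in this order (a step that is already met when the one before it is completed fails the run):
1. the tube has been slid back at least one hole from where it was left (value of joint tube below 0.0845 m), for 0.2 s.
2. every sound blank that is there lies flat and square on the frame's board between the stop and the jaw, 60 mm side across the board (x of blank_1 in the frame of row_start between -0.012 and 0.012 m and y of blank_1 in the frame of row_start between 0.012 and 0.19 m and z of blank_1 in the frame of row_start between -0.004 and 0.005 m and angle between the y axis of each of blank_1, blank_2, blank_3, blank_4 and the y axis of frame, either way round below 0.15 rad and angle between each of blank_1, blank_2, blank_3, blank_4's own z axis and vertical below 0.1 rad and x of blank_2 in the frame of row_start between -0.012 and 0.012 m and y of blank_2 in the frame of row_start between 0.012 and 0.19 m and z of blank_2 in the frame of row_start between -0.004 and 0.005 m and x of blank_3 in the frame of row_start between -0.012 and 0.012 m and y of blank_3 in the frame of row_start between 0.012 and 0.19 m and z of blank_3 in the frame of row_start between -0.004 and 0.005 m and x of blank_4 in the frame of row_start between -0.012 and 0.012 m and y of blank_4 in the frame of row_start between 0.012 and 0.19 m and z of blank_4 in the frame of row_start between -0.004 and 0.005 m), for 0.2 s.
At the end, for the whole second after the job is handed in: Sound blanks flat on the board, within 12 mm of its centre line and 8 degrees of square, in a closed row; tube in hole 0.04, 0.08 or 0.12 (4.5 mm), both button ends out to within 2 mm, jaw pushed back over 1 mm by the row; every odd piece inside the tray; all at rest (x of blank_1 in the frame of row_start between -0.012 and 0.012 m and y of blank_1 in the frame of row_start between 0.012 and 0.168 m and z of blank_1 in the frame of row_start between -0.004 and 0.005 m and angle between the y axis of each of blank_1, blank_2, blank_3, blank_4 and the y axis of frame, either way round below 0.15 rad and angle between each of blank_1, blank_2, blank_3, blank_4's own z axis and vertical below 0.1 rad and x of blank_2 in the frame of row_start between -0.012 and 0.012 m and y of blank_2 in the frame of row_start between 0.012 and 0.168 m and z of blank_2 in the frame of row_start between -0.004 and 0.005 m and x of blank_3 in the frame of row_start between -0.012 and 0.012 m and y of blank_3 in the frame of row_start between 0.012 and 0.168 m and z of blank_3 in the frame of row_start between -0.004 and 0.005 m and x of blank_4 in the frame of row_start between -0.012 and 0.012 m and y of blank_4 in the frame of row_start between 0.012 and 0.168 m and z of blank_4 in the frame of row_start between -0.004 and 0.005 m and x of piece_broken in the frame of tray_in between -0.062 and 0.062 m and y of piece_broken in the frame of tray_in between -0.097 and 0.097 m and z of piece_broken in the frame of tray_in between -0.004 and 0.034 m and x of piece_short in the frame of tray_in between -0.062 and 0.062 m and y of piece_short in the frame of tray_in between -0.097 and 0.097 m and z of piece_short in the frame of tray_in between -0.004 and 0.034 m and x of piece_rough in the frame of tray_in between -0.062 and 0.062 m and y of piece_rough in the frame of tray_in between -0.097 and 0.097 m and z of piece_rough in the frame of tray_in between -0.004 and 0.034 m and (value of joint tube between 0.0355 and 0.0445 m or value of joint tube between 0.0755 and 0.0845 m or value of joint tube between 0.1155 and 0.1245 m) and value of joint each of button_near, button_far below 0.002 m and value of joint jaw above 0.001 m and linear speed of each of blank_1, blank_2, blank_3, blank_4, piece_broken, piece_short, piece_rough below 0.02 m/s); the robot touches nothing.
It fails at once if the carved bird is moved more than 20 mm (distance of bird from where it was at the start of the episode above 0.02 m).
It fails at once if the brush is moved more than 30 mm (distance of brush from where it was at the start of the episode above 0.03 m).
It fails at once if the wax tin is moved more than 30 mm (distance of wax_tin from where it was at the start of the episode above 0.03 m).
Of blank_1, blank_2, blank_3, blank_4 only 2 to 4 are there at a start; the rules pass over those that are not, and their reading is None.
Of piece_broken, piece_short, piece_rough only 2 to 3 are there at a start; the rules pass over those that are not, and their reading is None.
At some moment in a run one of blank_1, blank_2, blank_3, blank_4, piece_broken, piece_short, piece_rough may be knocked a few centimetres aside while the robot is not near it.
Once in a run the grip may slacken for a moment while it holds something.
It also fails if it takes over 210 s, if anything falls off the work surface, if the arm or the gripper's body presses on something with over 40 N, if the wrist force passes 120 N, or if a joint passes its speed limit or range.

## Working session

There is one attempt and no reset: what is moved stays moved. The work goes in short steps, Python scripts to look and compute and a shell command to move; the robot and the scene stay as the last step left them, time stands still between calls to the robot, and variables do not carry over. Pictures are saved under pics/ and viewed, at most 14 in all, crops included, and the job is handed in when it is done.

```bash
mkdir -p pics
cat > h.py <<'E'
import numpy as np, cv2
from scipy.spatial.transform import Rotation as R
from cell import readout, vision, arm
def get(name):
    d=vision.get_image(name); return d
def norm(d,uv):
    K=np.array(d["camera_matrix"]);k=d["k1"]
    uv=np.atleast_2d(np.array(uv,float))
    return cv2.undistortPoints(uv[:,None,:],K,np.array([k,0,0,0,0.]))[:,0,:]
def onplane(d,uv,z):
    n=norm(d,uv); r=np.c_[n[:,0],-n[:,1],-np.ones(len(n))]@np.array(d["rotation"]).reshape(3,3).T
    p=np.array(d["position"]); t=(z-p[2])/r[:,2]
    return p+r*t[:,None]
def cloud(d):
    v,u=np.mgrid[0:480,0:640]; uv=np.c_[u.ravel(),v.ravel()]
    n=norm(d,uv); z=d["z_map"].ravel()[:,None]
    P=np.c_[n[:,0],-n[:,1],-np.ones(len(n))]*z
    W=P@np.array(d["rotation"]).reshape(3,3).T+np.array(d["position"])
    W[z[:,0]==0]=np.nan
    return W.reshape(480,640,3)
def st():
    s=readout.observe(); r=R.from_rotvec(s["ee_rot"]).as_matrix()
    print('t',round(s["clock"],2),'pos',np.round(s["position"],4),'x',np.round(r[:,0],3),'y',np.round(r[:,1],3),'z',np.round(r[:,2],3),'w',round(s["width"],3),'f',np.round(s["force"],1),s["gripper_force"])
    return s,r
def to(x,y,z,yaw=None):
    """tool shift in units to reach world; yaw = desired dir angle of tool y (deg), mod 180"""
    s,r=st(); d=r.T@(np.array([x,y,z])-s["position"])/0.04
    print('shift units (cur axes)',np.round(d,2))
    if yaw is not None:
        cur=np.degrees(np.arctan2(r[1,1],r[0,1])); e=(cur-yaw+90)%180-90
        print('turn units',round(e/4,2),'(+tool z is down)','j7',round(s["joints"][6],2))
E
python3 - <<'E'
from h import *
st(); print(arm.tcp_to_grasp)
for n in("scene","top"):
    d=get(n); cv2.imwrite(f'pics/{n}0.png',d["pixels"]); print(n,np.round(d["position"],3),np.round(d["rotation"],2),d["k1"],np.array(d["camera_matrix"])[0,0])
    np.savez(f'{n}0.npz',**d)
E
```

```text
t 0.0 pos [0.2269 0.5818 0.226 ] x [-0.932  0.363 -0.   ] y [ 0.363  0.932 -0.002] z [-0.    -0.002 -1.   ] w 1.001 f [-0.6  0.7 -0.4] 0.0
-0.0188
scene [-0.196 -0.658  0.957] [ 0.76 -0.37 -0.84] -0.19191603721498185 614.3383438639063
top [ 0.442 -0.023  1.088] [ 0.07 -0.11 -1.59] -0.08156718324355493 468.59152249066335
```

```bash
sed -i 's/np.array(d\["rotation"\]).reshape(3,3)/R.from_rotvec(d["rotation"]).as_matrix()/' h.py
```

```text
(no output)
```

View pics/top0.png

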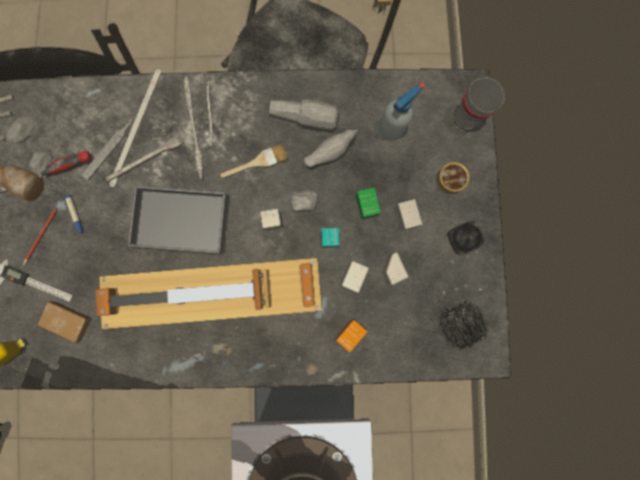

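View pics/scene0.png

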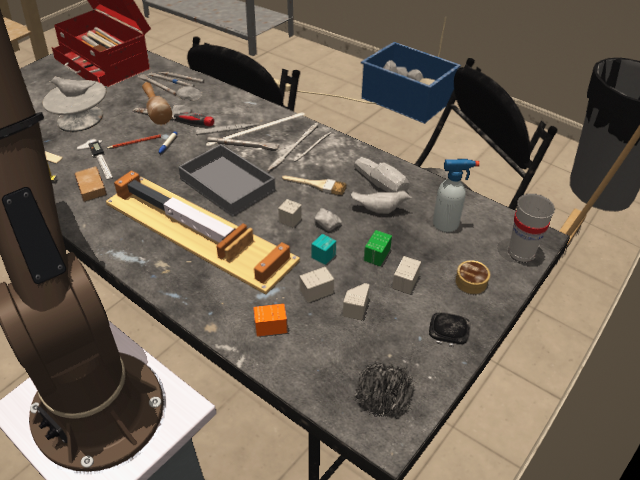

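```bash
cat > m.py <<'E'
from h import *
d=dict(np.load('top0.npz')); d["k1"]=float(d["k1"]); W=cloud(d); im=d["pixels"]
hsv=cv2.cvtColor(im,cv2.COLOR_BGR2HSV)
def comps(m,name,zt):
    m=cv2.morphologyEx(m.astype(np.uint8),cv2.MORPH_OPEN,np.ones((3,3)))
    n,l,s,c=cv2.connectedComponentsWithStats(m)
    for i in range(1,n):
        if s[i,4]<60: continue
        p=W[l==i]; p=p[np.isfinite(p[:,0])]
        if len(p)<40: continue
        z=np.percentile(p[:,2],90)
        cn,_=cv2.findContours((l==i).astype(np.uint8),cv2.RETR_EXTERNAL,cv2.CHAIN_APPROX_NONE)
        q=onplane(d,cn[0][:,0,:],z)[:,:2]
        r=cv2.minAreaRect((q*1000).astype(np.float32))
        print(name,'px',np.round(c[i]),'z90',round(z,3),'ctr',np.round(r[0],1),'size',np.round(r[1],1),'ang',round(r[2],1),'hull/area',s[i,4])
H,S,V=hsv[...,0],hsv[...,1],hsv[...,2]
hi=(W[...,2]>0.025)&(W[...,2]<0.09)
comps(hi,'raised',0)
comps((H>12)&(H<28)&(S>90)&(V>120)&(W[...,2]<0.035)&(W[...,2]>0.003),'ply',0)
comps((S<60)&(V>190),'white',0)
E
python3 m.py
python3 - <<'E'
import cv2,numpy as np
a=cv2.imread('pics/top0.png')[240:340,90:330]; b=cv2.imread('pics/top0.png')[180:300,240:440]
c=cv2.imread('pics/scene0.png')[165:290,95:305]
o=np.zeros((600,800,3),np.uint8)
a=cv2.resize(a,(480,200),interpolation=3);o[:200,:480]=a
b=cv2.resize(b,(400,240),interpolation=3);o[200:440,:400]=b
c=cv2.resize(c,(400,238),interpolation=3);o[200:438,400:]=c
cv2.imwrite('pics/c1.png',o)
E
```

```text
raised px [582. 244.] z90 0.083 ctr [ 577.1 -644.9] size [  41.7 1119. ] ang 89.9 hull/area 7389
raised px [109.  36.] z90 0.081 ctr [1045.5  429.5] size [80.1 61.1] ang 24.4 hull/area 454
raised px [62. 66.] z90 0.085 ctr [986.3 549.7] size [ 47.9 277.2] ang 1.7 hull/area 1147
raised px [481. 100.] z90 0.085 ctr [ 872.6 -428.9] size [54.2 52.2] ang 85.3 hull/area 378
raised px [308. 112.] z90 0.059 ctr [860.2 -22.9] size [159.8  63. ] ang 77.1 hull/area 1380
raised px [466. 118.] z90 0.081 ctr [ 830.4 -392. ] size [60.2 38.2] ang 51.2 hull/area 284
raised px [ 18. 130.] z90 0.041 ctr [844.5 656.6] size [46.7 67.2] ang 61.3 hull/area 392
raised px [390. 129.] z90 0.083 ctr [ 805.  -217.2] size [59.6 35.7] ang 65.0 hull/area 273
raised px [331. 148.] z90 0.055 ctr [770.5 -85.5] size [ 51.5 138.3] ang 30.8 hull/area 886
raised px [ 68. 161.] z90 0.033 ctr [765.2 533.9] size [26.4 98.3] ang 20.9 hull/area 340
raised px [ 24. 178.] z90 0.068 ctr [714.  609.4] size [100.6 127.9] ang 20.0 hull/area 1362
raised px [454. 177.] z90 0.035 ctr [ 704.5 -369. ] size [67.5 71.1] ang 42.4 hull/area
[... 1651 characters left out ...]
z90 0.019 ctr [765.5  59.8] size [33.  19.9] ang 12.9 hull/area 109
white px [410. 214.] z90 0.047 ctr [ 617.5 -258.3] size [53.1 32. ] ang 13.2 hull/area 301
white px [270. 218.] z90 0.047 ctr [614.9  58.2] size [33.3 34.9] ang 8.2 hull/area 230
white px [396. 270.] z90 0.047 ctr [ 494.7 -217.4] size [54.5 35.2] ang 22.8 hull/area 311
white px [355. 276.] z90 0.047 ctr [ 479.4 -128.7] size [35.9 55.7] ang 64.9 hull/area 402
white px [210. 293.] z90 0.056 ctr [450.8 191.1] size [ 31.2 186.5] ang 3.6 hull/area 1197
white px [347. 442.] z90 0.002 ctr [ 86.4 -68.4] size [176.7 128.2] ang 89.9 hull/area 2026
white px [240. 470.] z90 0.003 ctr [ 51.6 134.4] size [40.5 40.2] ang 88.8 hull/area 276
```

View pics/c1.png

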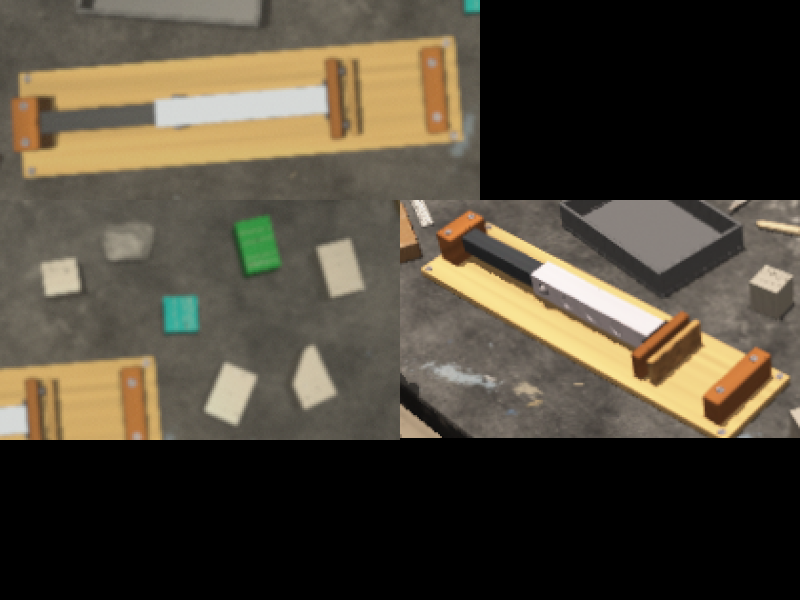

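```bash
python3 -m creep '[[-0.8,-0.55,0.15,0,1],[-0.8,-0.55,0.15,0,1],[-0.8,-0.55,0.15,0,1],[-0.8,-0.55,0.15,0,1],[-0.8,-0.55,0.15,0,1],[-0.8,-0.55,0.15,0,1],[-0.8,-0.55,0.15,0,1],[-0.8,-0.55,0.15,0,1],[-0.8,-0.55,0.15,0,1],[-0.8,-0.55,0.15,0,1]]' 20; python3 -m creep '[[0,0,0,1,1],[0,0,0,1,1],[0,0,0,1,1],[0,0,0,1,1],[0,0,0,1,1],[0,0,0,1,1],[0,0,0,1,1],[0,0,0,1,1],[0,0,0,1,1],[0,0,0,1,1],[0,0,0,1,1],[0,0,0,1,1]]'; python3 -m creep '[[0,0,0,1,1],[0,0,0,1,1],[0,0,0,1,1],[0,0,0,1,1],[0,0,0,0.2,1],[0,0,0,0,1]]'
python3 - <<'E'
from h import *
to(.4468,.2574,.15,3.7)
d=get('wrist'); cv2.imwrite('pics/w1.png',d["pixels"]); np.savez('w1.npz',**d)
E
```

```text
clock: 1.35
position: [0.4457, 0.2598, 0.1663]
ee_rot: [-0.581, -3.087, 0.001]
force: [0.2, 0.9, 0.2]
width: 0.997
gripper_force: 0.0
clock: 2.85
position: [0.445, 0.2609, 0.1665]
ee_rot: [-1.789, -2.582, 0.001]
force: [0.8, 0.2, -0.2]
width: 1.001
gripper_force: 0.0
clock: 3.6
position: [0.4451, 0.261, 0.1666]
ee_rot: [-2.143, -2.297, 0.0]
force: [0.0, 0.6, 0.3]
width: 0.999
gripper_force: 0.0
t 3.6 pos [0.4451 0.261  0.1666] x [-0.069  0.998 -0.   ] y [ 0.998  0.069 -0.   ] z [-0. -0. -1.] w 0.999 f [0.  0.6 0.3] 0.0
shift units (cur axes) [-0.09  0.04  0.42]
turn units 0.07 (+tool z is down) j7 -0.4
```

View pics/w1.png

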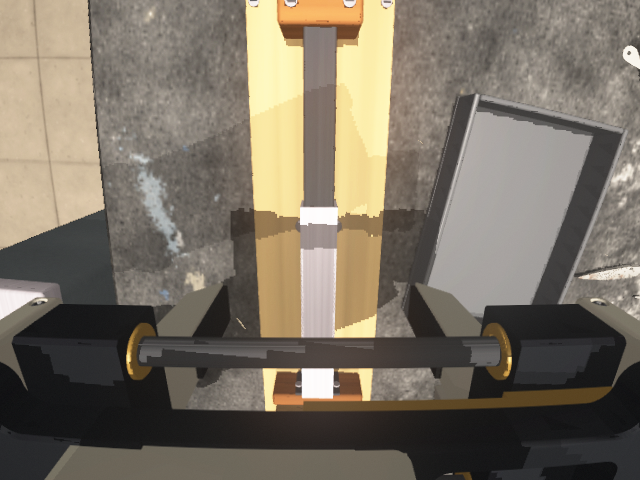

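The wrist picture shows the square tube's free end at about row 207 and the two button ends as small bumps at about (298,225) and (341,225), with the carrier at row 385.

Run:
```python
from h import *
d=dict(np.load('w1.npz')); d["k1"]=float(d["k1"])
c=d["pixels"][190:300,270:370]; cv2.imwrite('pics/w1c.png',cv2.resize(c,None,fx=5,fy=5,interpolation=3))
o=np.array([.4641,-.0101]); X=np.array([.998,.0645]);Y=np.array([-.0645,.998])
for uv,z in(((298,225),.038),((341,225),.038),((320,207),.053),((301,250),.053),((336,250),.053)):
    p=onplane(d,uv,z)[0]; q=p[:2]-o; print(uv,np.round(p,4),np.round([q@X,q@Y],4))
d=dict(np.load('top0.npz')); d["k1"]=float(d["k1"])
for uv in((180,287.5),(180,304.5),(180,289)):
    p=onplane(d,uv,.038)[0]; q=p[:2]-o; print(uv,np.round(p,4),np.round([q@X,q@Y],4))
```

```text
(298, 225) [0.4267 0.2644 0.038 ] [-0.0196  0.2763]
(341, 225) [0.4633 0.2669 0.038 ] [0.017  0.2765]
(320, 207) [0.444  0.2845 0.053 ] [-0.001   0.2953]
(301, 250) [0.4309 0.2473 0.053 ] [-0.0166  0.259 ]
(336, 250) [0.4598 0.2493 0.053 ] [0.0124 0.2591]
(180, 287.5) [0.464  0.2619 0.038 ] [0.0175 0.2715]
(180, 304.5) [0.4263 0.2619 0.038 ] [-0.0202  0.2738]
(180, 289) [0.4607 0.2619 0.038 ] [0.0141 0.2717]
```

View pics/w1c.png

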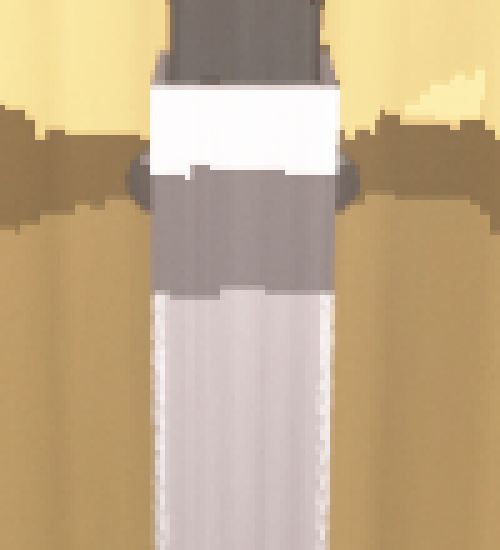

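The enlarged crop shows the button ends at pixels (298,226) and (340,226), centred at frame y ≈ 0.275.

```bash
python3 -m creep '[[0.09,0,0.8,-0.1,1],[0,0,0.8,0,0.8],[0,0,0.8,0,0.7],[0,0,0.8,0,0.6],[0,0,0.45,0,0.6],[0,0,0,0,0.6],[0,0,0,0,0.6]]' 25; python3 -m creep '[[0,0,0,0,0.45],[0,0,0,0,0.4],[0,0,0,0,0.3],[0,0,0,0,0.2],[0,0,0,0,0.2],[0,0,0,0,0.2],[0,0,0,0,0.2],[0,0,0,0,0.2]]' 25
```

```text
clock: 4.53
position: [0.4455, 0.2648, 0.0214]
ee_rot: [2.136, 2.303, 0.001]
force: [0.5, -0.0, -1.0]
width: 0.601
gripper_force: 0.0
clock: 5.52
position: [0.4446, 0.2649, 0.0211]
ee_rot: [-2.136, -2.302, -0.0]
force: [-2.4, 0.2, 7.6]
width: 0.327
gripper_force: 25.0
```

```bash
python3 -m creep '[[0.2,0,0,0,0.2],[0.2,0,0,0,0.2],[0.2,0,0,0,0.2],[0.2,0,0,0,0.2],[0.15,0,0,0,0.2],[0.05,0,0,0,0.2],[0,0,0,0,0.2],[0,0,0,0,0.2]]' 25
python3 - <<'E'
from h import *
d=get('wrist'); cv2.imwrite('pics/w2.png',d["pixels"])
E
```

```text
clock: 6.52
position: [0.4422, 0.3045, 0.0211]
ee_rot: [-2.138, -2.302, -0.001]
force: [-0.7, -1.6, 6.6]
width: 0.324
gripper_force: 25.0
```

View pics/w2.png

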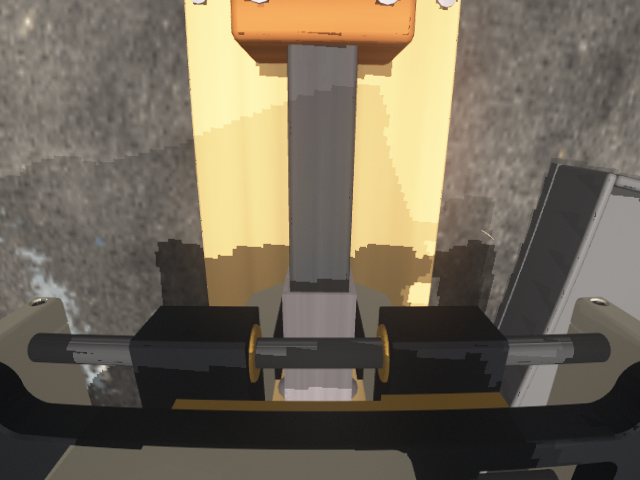

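The fingers still hold the tube near its end (row 285), having carried it about 39.6 mm. I release, rise and check with the top camera.

```bash
python3 -m creep '[[0,0,0,0,0.6],[0,0,0,0,0.7],[0,0,0,0,0.7],[0,0,-1,0,0.7],[0,0,-1,0,0.9],[0,0,-1,0,1],[0,0,0,0,1]]' 25
cat > fr.py <<'E'
from h import *
o=np.array([.4641,-.0101]); X=np.array([.998,.0645]);Y=np.array([-.0645,.998])
def f2w(x,y): return o+X*x/1000+Y*y/1000
def w2f(p): q=np.array(p[:2])-o; return np.round([q@X*1000,q@Y*1000],1)
def rects(lo=.025,hi=.09,minz=.03):
    d=get('top'); W=cloud(d); m=((W[...,2]>lo)&(W[...,2]<hi)).astype(np.uint8)
    m=cv2.morphologyEx(m,cv2.MORPH_OPEN,np.ones((3,3)))
    n,l,s,c=cv2.connectedComponentsWithStats(m)
    for i in range(1,n):
        if not 200<s[i,4]<3500 or not(250<c[i][0]<435 and 190<c[i][1]<320) and not(130<c[i][0]<300 and 180<c[i][1]<320): continue
        z=np.percentile(W[l==i][:,2],80)
        cn,_=cv2.findContours((l==i).astype(np.uint8),0,1)
        r=cv2.minAreaRect((onplane(d,cn[0][:,0,:],z)[:,:2]*1000).astype(np.float32))
        print(np.round(c[i]),'z',round(z,3),'w',np.round(r[0],1),'sz',np.round(r[1],1),round(r[2],1),'frame',w2f(np.array(r[0])/1000))
    return d,W
E
python3 - <<'E'
from fr import *
d,W=rects(); st()
im=d["pixels"]; hsv=cv2.cvtColor(im,cv2.COLOR_BGR2HSV)
m=((hsv[...,1]<60)&(hsv[...,2]>170)); m[:250]=0;m[330:]=0;m[:,:100]=0;m[:,320:]=0
v,u=np.nonzero(m); print(len(u)); P=onplane(d,np.c_[u,v],.053); F=np.array([w2f(p) for p in P]); print(np.percentile(F[:,1],[0,1,50,99,100]))
d=get('wrist'); cv2.imwrite('pics/w3.png',d["pixels"][150:400,200:440])
E
```

```text
clock: 7.45
position: [0.4437, 0.3057, 0.1436]
ee_rot: [2.136, 2.303, 0.009]
force: [-0.4, 0.7, -0.8]
width: 0.97
gripper_force: 0.0
[165. 202.] z 0.042 w [623.7 269. ] sz [212.8 131. ] 84.5 frame [177.3 268.3]
[368. 203.] z 0.046 w [ 644.7 -165.5] sz [62.7 42.3] 11.8 frame [ 170.2 -166.7]
[303. 201.] z 0.036 w [653.1 -18.2] sz [52.6 34.9] 88.8 frame [188.1 -20.3]
[409. 215.] z 0.046 w [ 615.9 -255.7] sz [61.4 45.1] 13.8 frame [ 135.7 -254.9]
[270. 219.] z 0.047 w [612.4  57.2] sz [40.6 40.6] 7.1 frame [152.3  57.6]
[330. 236.] z 0.046 w [571. -77.] sz [38.1 40.7] 88.6 frame [102.3 -73.7]
[395. 269.] z 0.046 w [ 495.1 -214.6] sz [58.8 43.5] 24.4 frame [  17.8 -206.1]
[355. 276.] z 0.047 w [ 480.1 -128.7] sz [41.1 60.6] 65.3 frame [   8.3 -119.4]
[307. 284.] z 0.05 w [465.2 -22. ] sz [94.3 23.7] 3.5 frame [  0.3 -12. ]
[207. 293.] z 0.055 w [457.5 215.6] sz [229.8  87.3] 88.7 frame [  8.  225.6]
t 7.5 pos [0.4426 0.3051 0.1419] x [-0.075  0.997  0.002] y [0.997 0.075 0.002] z [ 0.002  0.002 -1.   ] w 0.986 f [ 0.6  0.3 -2. ] 0.0
422
[-29.7   -28.643 176.35  335.958 444.   ]
```

View pics/w3.png

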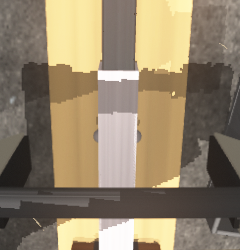

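The crop shows the tube end now at frame y ≈ 335 mm and both button ends out again at (98,135)/(138,135) in the crop, so the tube is in the 0.08 hole. 

The pieces (top picture):
- Pale full cuboids at (355,277) and (410,214) are the sound blanks.
- (397,268), with a corner missing, is piece_broken.
- (270,219), square and pale, is piece_short. The turquoise (330,237) is its look-alike.
- (303,201), the grey lump, is piece_rough.
- Green (369,203) and orange (351,336) are look-alikes.

The crop c1 confirmed this. Next is piece_short.

```bash
python3 -m creep '[[-0.8,0.47,0,-0.1,1],[-0.8,0.47,0,-0.1,1],[-0.8,0.47,0,-0.1,1],[-0.8,0.47,0,-0.1,1],[-0.8,0.47,0,-0.1,1],[-0.8,0.47,0,-0.1,1],[-0.8,0.47,0,-0.1,1],[-0.8,0.47,0,0,1],[0,0,0,0,1]]' 25
python3 - <<'E'
from h import *
to(.6124,.0572,.008,7)
E
```

```text
clock: 8.68
position: [0.6176, 0.0608, 0.1391]
ee_rot: [2.085, 2.349, -0.004]
force: [-0.2, -0.4, 0.4]
width: 1.002
gripper_force: 0.0
t 8.68 pos [0.6176 0.0608 0.1391] x [-0.119  0.993 -0.002] y [ 0.993  0.119 -0.002] z [-0.001 -0.002 -1.   ] w 1.002 f [-0.2 -0.4  0.4] 0.0
shift units (cur axes) [-0.07 -0.13  3.28]
turn units -0.05 (+tool z is down) j7 0.15
```

Down, grip, lift, and on to the tray (target about 0.621, 0.215).

```bash
python3 -m creep '[[-0.07,-0.13,0.8,0,1],[0,0,0.8,0,1],[0,0,0.8,0,1],[0,0,0.88,0,1],[0,0,0,0,1],[0,0,0,0,0.3],[0,0,0,0,0.2],[0,0,0,0,0.2],[0,0,0,0,0.2],[0,0,0,0,0.2],[0,0,0,0,0.2]]' 30; python3 -m creep '[[0,0,-0.6,0,0.2],[0,0,-0.9,0,0.2],[0,0,-0.9,0,0.2],[0.3,0,0,0,0.2],[0.7,0,0,0.3,0.2],[0.8,0,0,0.5,0.2],[0.8,0,0,0.7,0.2],[0.8,0.1,0,0.8,0.2],[0.6,0.2,0,0.7,0.2],[0,0,0,0,0.2]]'
python3 - <<'E'
from h import *
to(.621,.215,.014,-5.5)
E
```

```text
clock: 10.05
position: [0.6124, 0.0614, 0.0097]
ee_rot: [2.08, 2.354, 0.001]
force: [-0.7, 0.1, 1.3]
width: 0.415
gripper_force: 29.9
clock: 11.3
position: [0.6131, 0.2239, 0.1039]
ee_rot: [-2.309, -2.128, 0.002]
force: [0.1, 0.2, -1.2]
width: 0.409
gripper_force: 29.9
t 11.3 pos [0.6131 0.2239 0.1039] x [0.082 0.997 0.   ] y [ 0.997 -0.082 -0.002] z [-0.002  0.    -1.   ] w 0.409 f [ 0.1  0.2 -1.2] 29.87122356891632
shift units (cur axes) [-0.21  0.22  2.25]
turn units 0.2 (+tool z is down) j7 -0.24
```

```bash
python3 -m creep '[[-0.3,0.22,0.8,0.2,0.2],[0,0,0.8,0,0.2],[0,0,0.5,0,0.2],[0,0,0.1,0,0.2],[0,0,0,0,0.2],[0,0,0,0,0.6],[0,0,0,0,0.6],[0,0,-0.6,0,0.6],[0,0,-1,0,0.6],[0,0,-1,0,0.8],[0,0,-0.2,0,1]]' 30; python3 -m creep '[[-0.6,0,0,0,1],[-0.9,0.1,0,-0.3,1],[-0.9,0.1,0,-0.4,1],[-0.9,0.1,0,-0.4,1],[-0.9,0.1,0,-0.4,1],[-0.9,0.1,0,-0.4,1],[-0.4,0.1,0,-0.2,1],[0,0,0,0,1]]' 40
python3 - <<'E'
from fr import *
rects(); to(.6525,-.0175,.004,2)
E
```

```text
clock: 12.68
position: [0.6238, 0.2083, 0.1333]
ee_rot: [2.328, 2.107, 0.009]
force: [0.1, 0.6, 0.2]
width: 0.768
gripper_force: 0.0
clock: 13.68
position: [0.634, -0.0158, 0.1286]
ee_rot: [-2.173, -2.268, 0.003]
force: [0.2, 0.8, -0.6]
width: 1.005
gripper_force: 0.0
[159. 204.] z 0.042 w [619.5 270. ] sz [211.8 139.8] 84.5 frame [173.1 269.5]
[369. 203.] z 0.046 w [ 644.9 -165.1] sz [62.3 42.8] 11.5 frame [ 170.4 -166.4]
[409. 214.] z 0.046 w [ 616.1 -255.9] sz [61.  44.8] 14.1 frame [ 135.8 -255.1]
[205. 216.] z 0.052 w [620.9 202.9] sz [45.2 38.6] 88.6 frame [170.2 202.4]
[331. 237.] z 0.047 w [570.9 -77. ] sz [38.1 40.7] 88.6 frame [102.3 -73.6]
[395. 269.] z 0.046 w [ 495.1 -214.6] sz [58.8 43.5] 24.4 frame [  17.8 -206.1]
[355. 276.] z 0.047 w [ 480.1 -128.8] sz [41.  60.6] 65.3 frame [   8.3 -119.5]
[144. 298.] z 0.056 w [435.8 325.6] sz [ 57.5 238.8] 0.3 frame [ -6.6 336.8]
t 13.72 pos [ 0.6341 -0.0137  0.1286] x [-0.045  0.999 -0.   ] y [ 0.999  0.045 -0.002] z [-0.002 -0.    -1.   ] w 0.999 f [-0.5  0.6  0.6] 0.0
shift units (cur axes) [-0.12  0.46  3.11]
turn units 0.14 (+tool z is down) j7 0.23
```

```bash
python3 -m creep '[[-0.12,0.46,0.8,0,1],[0,0,0.8,0,1],[0,0,0.8,0,1],[0,0,0.66,0,1],[0,0,0,0,1],[0,0,0,0,0.3],[0,0,0,0,0.2],[0,0,0,0,0.2],[0,0,0,0,0.2],[0,0,0,0,0.2],[0,0,0,0,0.2]]' 40; python3 -m creep '[[0,0,-0.6,0,0.2],[0,0,-0.9,0,0.2],[0,0,-1,0,0.2],[0.8,0,-0.3,0,0.2],[1,0,0,0.2,0.2],[1,0,0,0.3,0.2],[1,0,0,0.3,0.2],[1,-0.1,0,0.3,0.2],[1,-0.1,0,0.3,0.2],[1,-0.1,0,0.3,0.2],[0.5,-0.1,0,0.2,0.2],[0,0,0,0,0.2]]'
python3 - <<'E'
from h import *
to(.621,.278,.015,-5.5)
E
```

```text
clock: 15.1
position: [0.6544, -0.0167, 0.0076]
ee_rot: [2.168, 2.272, 0.001]
force: [1.5, -0.3, 2.5]
width: 0.487
gripper_force: 39.8
clock: 16.6
position: [0.6359, 0.2785, 0.118]
ee_rot: [-2.309, -2.127, 0.003]
force: [0.4, -0.5, -2.8]
width: 0.489
gripper_force: 39.8
t 16.6 pos [0.6359 0.2785 0.118 ] x [0.082 0.997 0.   ] y [ 0.997 -0.082 -0.002] z [-0.002  0.    -1.   ] w 0.489 f [ 0.4 -0.5 -2.8] 39.84752009579097
shift units (cur axes) [-0.04 -0.36  2.58]
turn units 0.2 (+tool z is down) j7 -0.31
```

```bash
python3 -m creep '[[-0.36,-0.36,0.8,0.2,0.2],[0,0,0.8,0,0.2],[0,0,0.8,0,0.2],[0,0,0.2,0,0.2],[0,0,0,0,0.2],[0,0,0,0,0.7],[0,0,0,0,0.7],[0,0,-0.6,0,0.7],[0,0,-1,0,0.7],[0,0,-1,0,0.8],[0,0,-0.2,0,1]]' 40;  python3 - <<'E'
from h import *
to(.480,-.1287,.12,-24.7)
E
```

```text
clock: 17.98
position: [0.6241, 0.2634, 0.1313]
ee_rot: [2.328, 2.107, 0.01]
force: [-0.6, 0.6, -1.1]
width: 0.861
gripper_force: 0.0
t 17.98 pos [0.6241 0.2634 0.1313] x [0.099 0.995 0.003] y [ 0.995 -0.099  0.005] z [ 0.006  0.003 -1.   ] w 0.861 f [-0.6  0.6 -1.1] 0.0
shift units (cur axes) [-10.11  -2.61   0.23]
turn units 4.75 (+tool z is down) j7 -0.31
```

```bash
python3 -m creep '[[-0.6,-0.2,0,0,1],[-1,-0.27,0,0,1],[-1,-0.27,0,0,1],[-1,-0.27,0,0,1],[-1,-0.27,0,0,1],[-1,-0.27,0,0,1],[-1,-0.27,0,0,1],[-1,-0.27,0,0,1],[-1,-0.27,0,0,1],[-1,-0.27,0,0,1],[-0.6,-0.1,0,0,1]]' 30; python3 -m creep '[[0,0,0,1,1],[0,0,0,1,1],[0,0,0,1,1],[0,0,0,1,1],[0,0,0,0.7,1],[0,0,0,0,1]]'
python3 - <<'E'
from fr import *
rects(); to(.480,-.1287,.010,-24.7)
E
```

```text
clock: 19.35
position: [0.4716, -0.1343, 0.1272]
ee_rot: [2.331, 2.106, -0.0]
force: [-0.3, 0.1, -1.0]
width: 1.0
gripper_force: 0.0
clock: 20.1
position: [0.4726, -0.1322, 0.1271]
ee_rot: [-2.642, -1.7, -0.0]
force: [0.3, 0.6, 0.2]
width: 1.001
gripper_force: 0.0
[134. 214.] z 0.042 w [628.2 360.2] sz [ 30.5 139.7] 84.5 frame [187.6 359. ]
[190. 192.] z 0.042 w [682.5 245.1] sz [179.5  24.5] 77.8 frame [234.5 240.6]
[368. 203.] z 0.046 w [ 644.8 -165.4] sz [62.5 42.3] 11.5 frame [ 170.3 -166.6]
[409. 215.] z 0.046 w [ 616.  -255.9] sz [61.4 44.7] 13.8 frame [ 135.7 -255.1]
[193. 217.] z 0.05 w [618.5 230.3] sz [44.7 99.7] 1.2 frame [169.6 230. ]
[330. 236.] z 0.047 w [570.9 -77. ] sz [38.1 40.7] 88.6 frame [102.3 -73.6]
[307. 284.] z 0.05 w [465.2 -22. ] sz [94.4 23.7] 3.5 frame [  0.3 -12. ]
[177. 295.] z 0.055 w [453.1 272.5] sz [ 88.  345.5] 1.0 frame [  7.2 282.8]
t 20.15 pos [ 0.4726 -0.1322  0.1271] x [0.414 0.91  0.   ] y [ 0.91  -0.414 -0.   ] z [ 0.  0. -1.] w 0.997 f [ 0.3 -0.3  0.6] 0.0
shift units (cur axes) [0.16 0.13 2.93]
turn units 0.07 (+tool z is down) j7 0.06
```

```bash
python3 -m creep '[[0.16,0.13,0.8,0.1,1],[0,0,0.8,0,1],[0,0,0.8,0,1],[0,0,0.53,0,1],[0,0,0,0,1],[0,0,0,0,0.5],[0,0,0,0,0.4],[0,0,0,0,0.4],[0,0,0,0,0.4],[0,0,0,0,0.4]]' 30; python3 -m creep '[[0,0,-0.6,0,0.4],[0,0,-0.9,0,0.4],[0,0,-0.9,0,0.4],[0,0,0,-1,0.4],[0,0,0,-1,0.4],[0,0,0,-1,0.4],[0,0,0,-1,0.4],[0,0,0,-1,0.4],[0,0,0,-1,0.4],[0,0,0,-1,0.4],[0,0,0,-0.1,0.4],[0,0,0,0,0.4]]'
python3 - <<'E'
from fr import *
p=f2w(0,27); to(p[0],p[1],.1,3.7)
E
```

```text
clock: 21.4
position: [0.4798, -0.1282, 0.0103]
ee_rot: [-2.647, -1.69, -0.0]
force: [-2.3, 1.7, 7.9]
width: 0.649
gripper_force: 30.0
clock: 22.9
position: [0.48, -0.1286, 0.1059]
ee_rot: [-2.154, -2.287, 0.0]
force: [-0.5, 0.4, -2.9]
width: 0.651
gripper_force: 30.0
t 22.9 pos [ 0.48   -0.1286  0.1059] x [-0.06   0.998  0.   ] y [ 0.998  0.06  -0.   ] z [-0.  0. -1.] w 0.651 f [-0.5  0.4 -2.9] 29.998357594013214
shift units (cur axes) [ 3.66 -0.22  0.15]
turn units -0.07 (+tool z is down) j7 0.48
```

```bash
python3 -m creep '[[0.6,-0.05,0,-0.07,0.4],[0.8,-0.05,0,0,0.4],[0.8,-0.06,0,0,0.4],[0.8,-0.06,0,0,0.4],[0.66,0,0,0,0.4],[0,0,0,0,0.4],[0,0,0,0,0.4]]'
python3 - <<'E'
from fr import *
p=f2w(0,27); to(p[0],p[1],.0235,3.7)
d=get('wrist'); cv2.imwrite('pics/w4.png',d["pixels"])
E
```

```text
clock: 23.78
position: [0.4618, 0.0165, 0.106]
ee_rot: [2.148, 2.292, -0.0]
force: [1.0, 0.1, -3.5]
width: 0.653
gripper_force: 30.0
t 23.77 pos [0.4618 0.0165 0.106 ] x [-0.065  0.998 -0.   ] y [0.998 0.065 0.   ] z [ 0. -0. -1.] w 0.653 f [ 1.   0.1 -3.5] 29.998309314250946
shift units (cur axes) [0.01 0.01 2.06]
turn units 0.01 (+tool z is down) j7 0.16
```

View pics/w4.png

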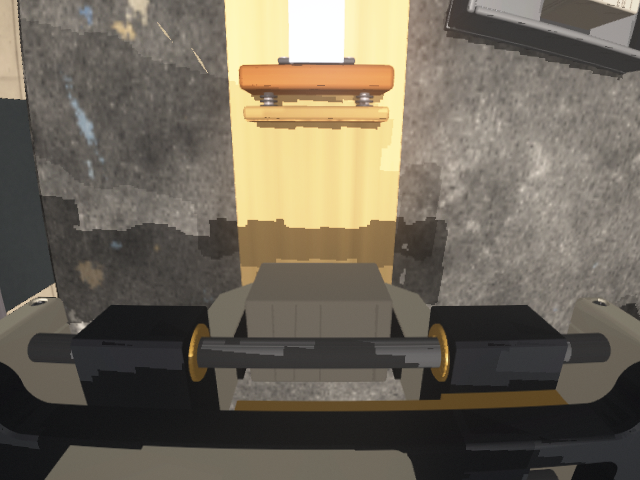

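The blank is held square between the pads (rows 265–380), with the jaw at row 112 and clear room beneath. I lower it.

```bash
python3 -m creep '[[0,0,0.8,0,0.4],[0,0,0.6,0,0.4],[0,0,0.4,0,0.4],[0,0,0.2,0,0.4],[0,0,0.08,0,0.4],[0,0,0,0,0.4],[0,0,0,0,0.9],[0,0,0,0,0.9],[0,0,0,0,0.9]]'; python3 -m creep '[[0,0,-0.6,0,1],[0,0,-1,0,1],[0,0,-1,0,1],[0,0,-1,0,1],[0,0,0,0,1]]';python3 - <<'E'
from fr import *
to(.616,-.2559,.17,14)
E
```

```text
clock: 24.95
position: [0.4621, 0.017, 0.023]
ee_rot: [2.147, 2.293, 0.001]
force: [-0.1, -0.9, -0.5]
width: 0.886
gripper_force: 0.0
clock: 25.58
position: [0.4637, 0.0171, 0.1694]
ee_rot: [2.145, 2.291, 0.008]
force: [-0.9, 0.1, -0.6]
width: 1.003
gripper_force: 0.0
t 25.57 pos [0.4637 0.0171 0.1694] x [-0.066  0.998  0.001] y [0.998 0.066 0.006] z [ 0.006  0.002 -1.   ] w 1.003 f [-0.9  0.1 -0.6] 0.0
shift units (cur axes) [-7.06  3.35 -0.01]
turn units -2.55 (+tool z is down) j7 0.09
```

```bash
python3 -m creep '[[-0.6,0.3,0.1,0,1],[-0.92,0.43,0.2,0,1],[-0.92,0.43,0.2,0,1],[-0.92,0.43,0.2,0,1],[-0.92,0.43,0.2,0,1],[-0.92,0.43,0.1,0,1],[-0.92,0.43,0,0,1],[-0.9,0.43,0,0,1],[0,0,0,-1,1],[0,0,0,-1,1],[0,0,0,-0.5,1],[0,0,0,0,1]]'
python3 - <<'E'
from fr import *
rects(); to(.616,-.2559,.01,14)
d=get('wrist'); W=cloud(d); m=((W[...,2]>.035)&(W[...,2]<.055)&(np.hypot(W[...,0]-.616,W[...,1]+.256)<.07)).astype(np.uint8)
P=W[m>0]; print(len(P),cv2.minAreaRect((P[:,:2]*1000).astype(np.float32)))
E
```

```text
clock: 27.08
position: [0.6121, -0.2544, 0.1262]
ee_rot: [-1.939, -2.471, 0.0]
force: [0.1, -0.0, 0.7]
width: 1.002
gripper_force: 0.0
[147. 206.] z 0.042 w [622.6 302.5] sz [146.4 139.8] 84.5 frame [178.4 301.8]
[368. 203.] z 0.046 w [ 644.8 -165.1] sz [62.3 42.9] 11.5 frame [ 170.4 -166.3]
[218. 214.] z 0.042 w [619.1 171.1] sz [148.4  56.1] 17.7 frame [166.4 170.8]
[405. 214.] z 0.046 w [ 614.3 -249.1] sz [61.1 30.1] 12.1 frame [ 134.5 -248.2]
[193. 218.] z 0.05 w [618.6 230.2] sz [44.3 99.8] 1.8 frame [169.7 229.9]
[330. 236.] z 0.046 w [571. -77.] sz [38.1 40.7] 88.6 frame [102.4 -73.7]
[307. 284.] z 0.051 w [465.2 -22. ] sz [94.3 23.7] 3.5 frame [  0.3 -12. ]
[177. 295.] z 0.055 w [453.  272.5] sz [ 88.  345.5] 1.0 frame [  7.2 282.8]
[291. 284.] z 0.059 w [464.7  14.1] sz [60.  40.3] 3.7 frame [ 2.2 24.1]
t 27.12 pos [ 0.6122 -0.2544  0.1263] x [-0.237  0.971  0.   ] y [ 0.971  0.237 -0.   ] z [-0.  0. -1.] w 1.004 f [-0.3 -0.2 -0.1] 0.0
shift units (cur axes) [-0.06  0.08  2.91]
turn units -0.07 (+tool z is down) j7 0.81
4471 ((612.34619140625, -235.33590698242188), (62.40690612792969, 95.22389221191406), 8.718008995056152)
```

```bash
python3 -m creep '[[-0.06,0.08,0.8,-0.07,1],[0,0,0.8,0,1],[0,0,0.8,0,1],[0,0,0.51,0,1],[0,0,0,0,1],[0,0,0,0,0.5],[0,0,0,0,0.4],[0,0,0,0,0.4],[0,0,0,0,0.4],[0,0,0,0,0.4]]' 30; python3 -m creep '[[0,0,-0.6,0,0.4],[0,0,-0.9,0,0.4],[0,0,-0.9,0,0.4],[0,0,-0.5,0,0.4],[0,0,0,1,0.4],[0,0,0,1,0.4],[0,0,0,0.6,0.4],[0,0,0,0,0.4]]'
python3 - <<'E'
from fr import *
p=f2w(-1,76); to(p[0],p[1],.12,3.7)
E
```

```text
clock: 28.42
position: [0.6164, -0.2562, 0.0109]
ee_rot: [1.933, 2.476, 0.001]
force: [-0.3, 1.1, 6.0]
width: 0.651
gripper_force: 30.0
clock: 29.42
position: [0.6158, -0.2559, 0.1257]
ee_rot: [-2.148, -2.291, 0.001]
force: [0.4, -0.0, -1.5]
width: 0.651
gripper_force: 30.0
t 29.43 pos [ 0.6158 -0.2559  0.1257] x [-0.064  0.998  0.   ] y [ 0.998  0.064 -0.001] z [-0.001  0.    -1.   ] w 0.651 f [ 0.4 -0.  -1.5] 29.974204301834106
shift units (cur axes) [ 8.28 -3.42  0.15]
turn units -0.0 (+tool z is down) j7 0.67
```

```bash
python3 -m creep '[[0.6,-0.3,0,0,0.4],[0.9,-0.37,0,0,0.4],[0.9,-0.37,0,0,0.4],[0.9,-0.37,0,0,0.4],[0.9,-0.37,0,0,0.4],[0.9,-0.37,0,0,0.4],[0.9,-0.37,0,0,0.4],[0.9,-0.37,0,0,0.4],[0.9,-0.37,0,0,0.4],[0.6,-0.15,0,0,0.4],[0,0,0,0,0.4],[0,0,0,0,0.4]]'
python3 - <<'E'
from fr import *
p=f2w(-1,76); to(p[0],p[1],.0235,3.7)
d=get('wrist'); cv2.imwrite('pics/w5.png',d["pixels"])
E
```

```text
clock: 30.92
position: [0.4589, 0.0699, 0.1265]
ee_rot: [2.149, 2.291, 0.0]
force: [0.4, -0.1, -2.3]
width: 0.656
gripper_force: 30.0
t 30.93 pos [0.4589 0.0699 0.1265] x [-0.064  0.998 -0.   ] y [0.998 0.064 0.001] z [ 0.001 -0.    -1.   ] w 0.656 f [ 0.4 -0.1 -2.3] 29.973819851875305
shift units (cur axes) [-0.1  -0.02  2.57]
turn units -0.01 (+tool z is down) j7 0.04
```

View pics/w5.png

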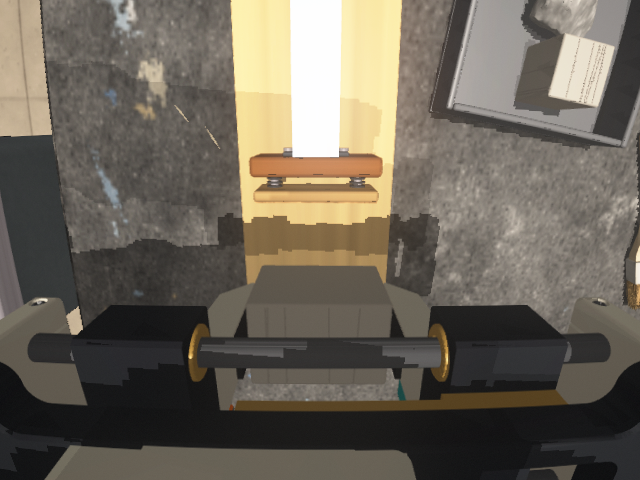

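The blank is held square (rows 268–382), the jaw's front edge is at row 200, and the short and rough pieces are visible in the tray at top right. I lower it.

```bash
python3 -m creep '[[-0.1,-0.02,0.8,0,0.4],[0,0,0.8,0,0.4],[0,0,0.5,0,0.4],[0,0,0.3,0,0.4],[0,0,0.18,0,0.4],[0,0,0,0,0.4],[0,0,0,0,0.9],[0,0,0,0,0.9],[0,0,0,0,0.9]]'; python3 -m creep '[[0,0,-0.6,0,1],[0,0,-1,0,1],[0,0,-1,0,1],[0,0,-1,0,1],[0,0,0,0,1]]';python3 - <<'E'
from fr import *
to(.4958,-.2169,.17,-66)
E
```

```text
clock: 32.1
position: [0.4583, 0.0666, 0.0234]
ee_rot: [2.149, 2.291, 0.001]
force: [-0.3, -0.4, 0.5]
width: 0.89
gripper_force: 0.0
clock: 32.72
position: [0.4598, 0.0669, 0.1698]
ee_rot: [2.148, 2.29, 0.008]
force: [0.0, 0.0, -0.7]
width: 1.0
gripper_force: 0.0
t 32.73 pos [0.4598 0.0669 0.1698] x [-0.064  0.998  0.002] y [0.998 0.064 0.005] z [ 0.005  0.002 -1.   ] w 1.0 f [ 0.   0.  -0.7] 0.0
shift units (cur axes) [-7.14  0.44 -0.02]
turn units 17.42 (+tool z is down) j7 0.01
```

```bash
python3 -m creep '[[-0.7,0.01,0,0,1],[-0.9,0.01,0,0,1],[-0.9,0.01,0.2,0,1],[-0.9,0.01,0.2,0,1],[-0.9,0.01,0.2,0,1],[-0.9,0.01,0.2,0,1],[-0.9,0.02,0.2,0,1],[-0.9,0.02,0,0,1],[-0.2,0,0,0,1],[0,0,0,1,1],[0,0,0,1,1],[0,0,0,1,1]]'; python3 -m creep '[[0,0,0,1,1],[0,0,0,1,1],[0,0,0,1,1],[0,0,0,1,1],[0,0,0,1,1],[0,0,0,1,1],[0,0,0,1,1],[0,0,0,1,1],[0,0,0,1,1],[0,0,0,1,1],[0,0,0,1,1],[0,0,0,1,1]]'; python3 -m creep '[[0,0,0,1,1],[0,0,0,1,1],[0,0,0,0.3,1],[0,0,0,0,1]]'
python3 - <<'E'
from fr import *
rects(); to(.4822,-.2208,.01,-65.6)
d=get('wrist'); W=cloud(d); m=((W[...,2]>.035)&(W[...,2]<.055)&(np.hypot(W[...,0]-.495,W[...,1]+.215)<.06)).astype(np.uint8)*255
o=d["pixels"].copy(); o[m>0,2]=255; cv2.imwrite('pics/w6.png',o); np.savez('w6.npz',**d)
P=W[m>0]; print(len(P),cv2.minAreaRect((P[:,:2]*1000).astype(np.float32)))
E
```

```text
clock: 34.22
position: [0.48, -0.2196, 0.1264]
ee_rot: [-2.378, -2.051, 0.0]
force: [0.3, -0.1, -0.5]
width: 1.0
gripper_force: 0.0
clock: 35.72
position: [0.4801, -0.2195, 0.1264]
ee_rot: [-3.007, -0.907, 0.001]
force: [0.2, -0.3, -0.4]
width: 1.0
gripper_force: 0.0
clock: 36.22
position: [0.4802, -0.2201, 0.1268]
ee_rot: [-3.069, -0.668, 0.001]
force: [-0.7, -0.4, -0.7]
width: 0.998
gripper_force: 0.0
[149. 205.] z 0.042 w [621.8 294.5] sz [162.4 139.7] 84.5 frame [177.1 293.8]
[369. 203.] z 0.047 w [ 644.8 -165.4] sz [62.5 42.3] 11.5 frame [ 170.3 -166.6]
[193. 218.] z 0.05 w [618.5 231.5] sz [ 44.6 101.8] 1.2 frame [169.7 231.1]
[330. 236.] z 0.047 w [571. -77.] sz [38.1 40.7] 88.6 frame [102.3 -73.6]
[307. 284.] z 0.05 w [465.2 -22. ] sz [94.3 23.7] 3.5 frame [  0.3 -12. ]
[177. 295.] z 0.055 w [453.  272.5] sz [ 88.  345.5] 1.0 frame [  7.2 282.8]
[291. 285.] z 0.058 w [464.7  14.1] sz [59.9 40. ] 3.0 frame [ 2.2 24.1]
[269. 286.] z 0.059 w [461.2  61.3] sz [59.6 41.7] 2.8 frame [ 1.7 71.4]
t 36.27 pos [ 0.4802 -0.2203  0.1269] x [ 0.91   0.415 -0.   ] y [ 0.415 -0.91  -0.   ] z [-0.  0. -1.] w 0.997 f [ 1.  -0.4  0. ] 0.0
shift units (cur axes) [0.04 0.03 2.92]
turn units 0.04 (+tool z is down) j7 -0.26
3736 ((493.3227233886719, -218.89520263671875), (60.38920974731445, 40.04452133178711), 23.66400146484375)
```

View pics/w6.png

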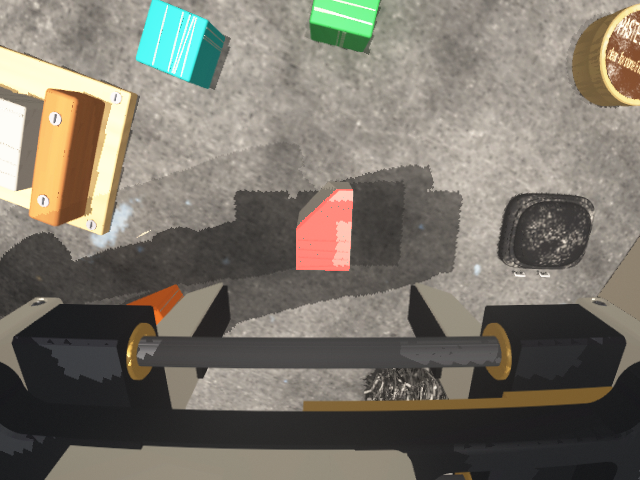

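The masked piece in the wrist view (297–352, 188–270) is the broken one. Its missing corner is at the upper left, so the pads meet its whole lower half.

```bash
python3 -m creep '[[0.02,0.06,0.8,0.1,1],[0,0,0.8,0,1],[0,0,0.8,0,1],[0,0,0.5,0,1],[0,0,0,0,1],[0,0,0,0,0.4],[0,0,0,0,0.3],[0,0,0,0,0.3],[0,0,0,0,0.3],[0,0,0,0,0.3],[0,0,0,0,0.3]]' 35; python3 -m creep '[[0,0,-0.6,0,0.3],[0,0,-0.9,0,0.3],[0,0,-0.9,0,0.3],[0,0,-0.8,0,0.3],[0,0,0,-1,0.3],[0,0,0,-1,0.3],[0,0,0,-1,0.3],[0,0,0,-1,0.3],[0,0,0,-1,0.3],[0,0,0,-1,0.3],[0,0,0,-1,0.3],[0,0,0,-1,0.3]]'; python3 -m creep '[[0,0,0,-1,0.3],[0,0,0,-1,0.3],[0,0,0,-1,0.3],[0,0,0,-1,0.3],[0,0,0,-1,0.3],[0,0,0,-1,0.3],[0,0,0,-1,0.3],[0,0,0,0,0.3]]'
python3 - <<'E'
from fr import *
to(.623,.318,.13,-5.5)
E
```

```text
clock: 37.7
position: [0.4821, -0.2226, 0.0112]
ee_rot: [3.073, 0.655, 0.0]
force: [0.1, 0.5, 1.0]
width: 0.435
gripper_force: 34.9
clock: 39.2
position: [0.4817, -0.2224, 0.1389]
ee_rot: [-2.771, -1.479, 0.001]
force: [0.4, 0.0, -2.1]
width: 0.434
gripper_force: 34.9
clock: 40.2
position: [0.4817, -0.2225, 0.1389]
ee_rot: [-2.334, -2.102, 0.0]
force: [-0.0, -0.6, -2.0]
width: 0.434
gripper_force: 34.9
t 40.2 pos [ 0.4817 -0.2225  0.1389] x [0.104 0.995 0.   ] y [ 0.995 -0.104 -0.001] z [-0.  0. -1.] w 0.434 f [-0.  -0.6 -2. ] 34.92347180843353
shift units (cur axes) [13.81  2.1   0.23]
turn units -0.12 (+tool z is down) j7 0.57
```

```bash
python3 -m creep '[[0.6,0.1,0,0,0.3],[1,0.18,0,0,0.3],[1,0.18,0,0,0.3],[1,0.18,0,0,0.3],[1,0.18,0,0,0.3],[1,0.18,0,0,0.3],[1,0.18,0,0,0.3],[1,0.18,0,0,0.3],[1,0.18,0,0,0.3],[1,0.18,0,0,0.3],[1,0.18,0,0,0.3],[1,0.1,0,0,0.3]]';  python3 -m creep '[[1,0,0,0,0.3],[1,0,0,0,0.3],[0.2,0,0,0,0.3],[0,0,0,0,0.3],[0,0,0,0,0.3]]'
python3 - <<'E'
from fr import *
to(.623,.319,.018,-5.5)
d=get('wrist'); cv2.imwrite('pics/w7.png',d["pixels"])
E
```

```text
clock: 41.7
position: [0.6098, 0.2318, 0.1388]
ee_rot: [2.336, 2.101, -0.001]
force: [-0.0, -0.1, -1.7]
width: 0.434
gripper_force: 34.9
clock: 42.32
position: [0.6191, 0.3162, 0.1391]
ee_rot: [2.336, 2.1, -0.001]
force: [-0.0, -0.2, -1.5]
width: 0.434
gripper_force: 34.9
t 42.33 pos [0.6191 0.3162 0.1391] x [ 0.106  0.994 -0.001] y [ 0.994 -0.106  0.   ] z [-0.    -0.001 -1.   ] w 0.434 f [-0.  -0.2 -1.5] 34.92398679256439
shift units (cur axes) [0.08 0.09 3.03]
turn units -0.15 (+tool z is down) j7 -0.32
```

View pics/w7.png

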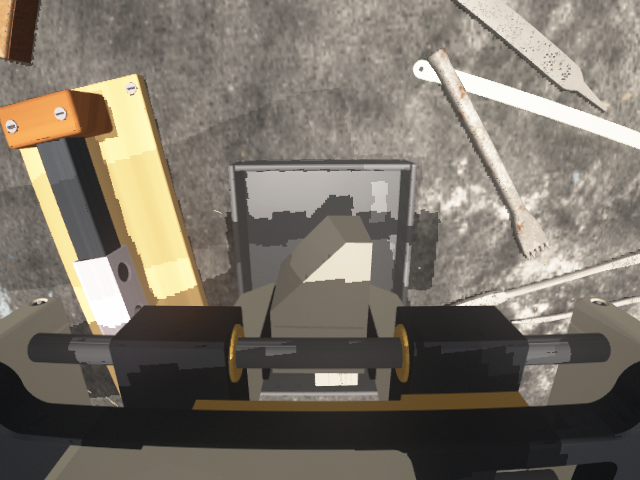

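The broken piece is held (rows 215–330) over the tray, whose far wall is at row 165, so it fits. I lower it.

```bash
python3 -m creep '[[0.08,0.09,0.8,-0.1,0.3],[0,0,0.8,0,0.3],[0,0,0.8,0,0.3],[0,0,0.4,0,0.3],[0,0,0.24,0,0.3],[0,0,0,0,0.3],[0,0,0,0,0.65],[0,0,0,0,0.65],[0,0,-0.6,0,0.65],[0,0,-1,0,0.65],[0,0,-1,0,0.8],[0,0,-0.5,0,1]]';  python3 - <<'E'
from fr import *
p=f2w(-.7,275); to(p[0],p[1],.13,3.7)
d,W=rects(); cv2.imwrite('pics/t3.png',cv2.resize(d["pixels"][170:340,90:440],None,fx=2.2,fy=2.2,interpolation=3))
E
```

```text
clock: 43.88
position: [0.6239, 0.3213, 0.1446]
ee_rot: [2.326, 2.111, 0.006]
force: [-0.1, -0.0, -0.4]
width: 0.818
gripper_force: 0.0
t 43.88 pos [0.6239 0.3213 0.1446] x [0.097 0.995 0.002] y [ 0.995 -0.097  0.003] z [ 0.003  0.002 -1.   ] w 0.818 f [-0.1 -0.  -0.4] 0.0
shift units (cur axes) [-1.85 -4.3   0.35]
turn units -2.31 (+tool z is down) j7 -0.32
[208. 206.] z 0.042 w [651.3 200.5] sz [185.5  93. ] 42.3 frame [200.4 198.1]
[369. 203.] z 0.046 w [ 644.9 -165.3] sz [62.3 42.3] 11.5 frame [ 170.4 -166.6]
[152. 216.] z 0.052 w [623.5 326.1] sz [60.7 42.8] 83.3 frame [180.7 325.2]
[193. 218.] z 0.05 w [618.5 230.1] sz [ 44.1 100.4] 3.2 frame [169.6 229.8]
[330. 236.] z 0.047 w [570.9 -77. ] sz [38.1 40.7] 88.6 frame [102.3 -73.6]
[307. 284.] z 0.05 w [465.2 -22. ] sz [94.3 23.7] 3.5 frame [  0.3 -12. ]
[178. 295.] z 0.055 w [453.  272.5] sz [ 88.  345.5] 1.0 frame [  7.2 282.8]
[291. 284.] z 0.058 w [464.7  14.1] sz [60.1 40.3] 3.7 frame [ 2.2 24.1]
[269. 287.] z 0.058 w [461.2  61.1] sz [59.7 41.9] 3.0 frame [ 1.7 71.3]
```

View pics/t3.png

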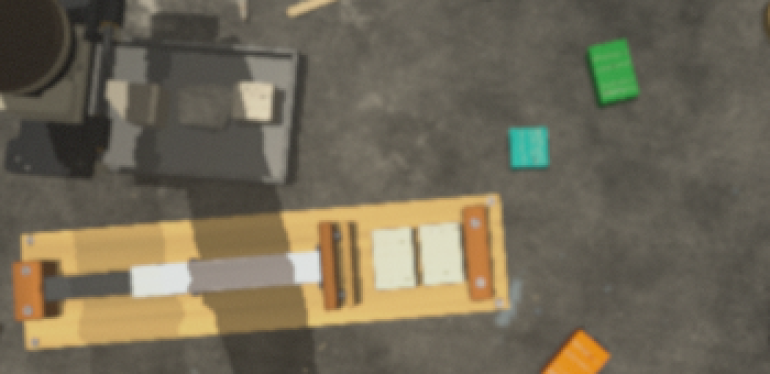

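The row is on the board (two blanks at crop (394,258) and (441,253)) and all three odd pieces lie in the tray. Back to the button.

```bash
python3 -m creep '[[-0.3,-0.7,0,0,1],[-0.37,-0.9,0,0,1],[-0.37,-0.9,0,0,1],[-0.37,-0.9,0,0,1],[-0.37,-0.8,0,0,1],[0,0,0,-1,1],[0,0,0,-1,1],[0,0,0,-0.3,1],[0,0,0,0,1]]' 25
python3 - <<'E'
from fr import *
p=f2w(-.7,275); to(p[0],p[1],.0205,3.7)
E
```

```text
clock: 45.05
position: [0.4485, 0.2662, 0.1412]
ee_rot: [-2.151, -2.29, 0.001]
force: [0.2, 0.1, -1.0]
width: 1.003
gripper_force: 0.0
t 45.05 pos [0.4485 0.2662 0.1412] x [-0.063  0.998 -0.   ] y [ 0.998  0.063 -0.   ] z [-0. -0. -1.] w 1.003 f [ 0.2  0.1 -1. ] 0.0
shift units (cur axes) [-0.04 -0.07  3.02]
turn units -0.03 (+tool z is down) j7 -0.27
```

```bash
python3 -m creep '[[-0.04,-0.07,0.8,0,0.8],[0,0,0.8,0,0.7],[0,0,0.8,0,0.6],[0,0,0.62,0,0.6],[0,0,0,0,0.6],[0,0,0,0,0.4],[0,0,0,0,0.3],[0,0,0,0,0.2],[0,0,0,0,0.2],[0,0,0,0,0.2],[0,0,0,0,0.2]]' 35; python3 -m creep '[[-0.2,0,0,0,0.2],[-0.2,0,0,0,0.2],[-0.2,0,0,0,0.2],[-0.2,0,0,0,0.2],[-0.15,0,0,0,0.2],[-0.05,0,0,0,0.2],[0,0,0,0,0.2],[0,0,0,0,0.2]]'
python3 - <<'E'
from fr import *
st(); d=get('top'); cv2.imwrite('pics/t4.png',cv2.resize(d["pixels"][240:340,90:330],None,fx=3,fy=3,interpolation=3))
E
```

```text
clock: 46.42
position: [0.4447, 0.2648, 0.0214]
ee_rot: [-2.148, -2.29, 0.001]
force: [-6.9, -0.4, 8.6]
width: 0.322
gripper_force: 35.0
clock: 47.42
position: [0.4471, 0.2267, 0.0214]
ee_rot: [-2.146, -2.291, -0.001]
force: [-6.4, 5.9, 6.6]
width: 0.325
gripper_force: 35.0
t 47.42 pos [0.4471 0.2267 0.0214] x [-0.065  0.998  0.003] y [ 0.998  0.065 -0.002] z [-0.002  0.003 -1.   ] w 0.325 f [-6.4  5.9  6.6] 35.009328201413155
```

View pics/t4.png

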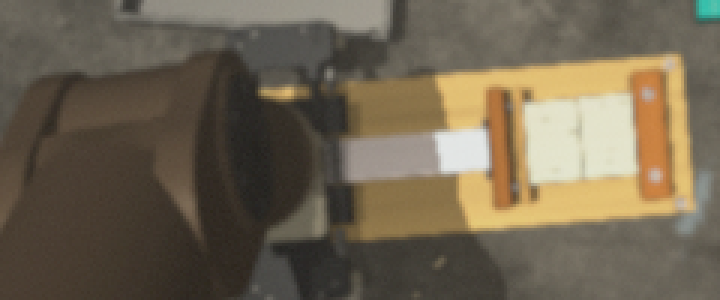

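The row is closed against the stop, with the carrier at crop column ~500. I nudge it 1.5 mm more, then release and check.

```bash
python3 -m creep '[[-0.04,0,0,0,0.2],[0,0,0,0,0.2],[0,0,0,0,0.2]]';  python3 -m creep '[[0,0,0,0,0.6],[0,0,0,0,0.75],[0,0,0,0,0.75],[0,0,-0.6,0,0.75],[0,0,-1,0,0.9],[0,0,-1,0,1],[0,0,-1,0,1],[0.5,0,-0.5,0,1],[-1,0,0,0,1],[-1,0,0,0,1],[0,0,0,0,1]]'
python3 - <<'E'
from fr import *
st(); d,W=rects(lo=.045)
d=get('wrist'); cv2.imwrite('pics/w8.png',d["pixels"]); np.savez('w8.npz',**d)
E
```

```text
clock: 47.85
position: [0.4471, 0.2258, 0.0214]
ee_rot: [-2.145, -2.291, -0.002]
force: [-7.1, 8.4, 6.4]
width: 0.326
gripper_force: 35.0
clock: 49.22
position: [0.4527, 0.1598, 0.185]
ee_rot: [2.155, 2.285, -0.0]
force: [0.6, 0.7, -0.4]
width: 0.999
gripper_force: 0.0
t 49.23 pos [0.4527 0.1598 0.185 ] x [-0.058  0.998 -0.   ] y [0.998 0.058 0.   ] z [ 0. -0. -1.] w 0.999 f [ 0.6  0.7 -0.4] 0.0
[150. 215.] z 0.052 w [625.2 332. ] sz [60.4 40.8] 83.3 frame [182.8 331. ]
[204. 216.] z 0.051 w [622.1 205.2] sz [40.6 36.3] 88.6 frame [171.6 204.6]
[288. 285.] z 0.058 w [462.8  21.7] sz [ 93.1 111. ] 3.3 frame [ 0.7 31.9]
[244. 290.] z 0.055 w [455.1 125.7] sz [88.2 83.7] 3.2 frame [ -0.3 136.2]
```

View pics/w8.png

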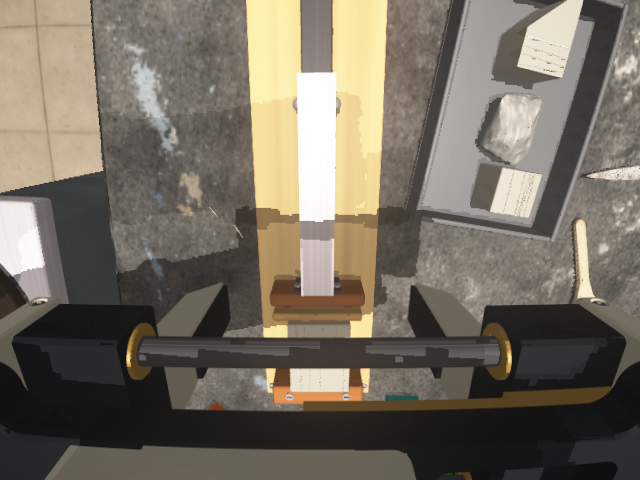

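The wrist view shows the row closed (blanks at rows 320–385), the jaw on it, and both button ends out at (297,104) and (340,104). The tube end is at row 72, and all three pieces are in the tray. One numeric check before handing in.

Run:
```python
from fr import *
d=dict(np.load('w8.npz')); d["k1"]=float(d["k1"])
for uv,z in(((317,72),.053),((298,104),.038),((339,104),.038)): print(uv,w2f(onplane(d,uv,z)[0]))
W=cloud(d); F=np.dstack([(W[...,:2]-o)@X,(W[...,:2]-o)@Y])*1000
m=(W[...,2]>.028)&(W[...,2]<.046)&(abs(F[...,0])<26)&(abs(F[...,1]-275)<12)
print('button pts x',np.sort(np.round(F[m][:,0],1))[[0,2,-3,-1]] if m.sum()>5 else m.sum(), m.sum())
# profile along the centre-line: top view depth height vs frame y
g=get('top'); T=cloud(g); G=np.dstack([(T[...,:2]-o)@X,(T[...,:2]-o)@Y])*1000
s=(abs(G[...,0]+30)<6)&(G[...,1]>60)&(G[...,1]<125)
i=np.argsort(G[s][:,1]); print([(int(a),int(b*1000)) for a,b in zip(G[s][i,1],T[s][i,2])][::3])
```

```text
(317, 72) [ -1.6 297.9]
(298, 104) [-17.4 275.6]
(339, 104) [ 16.4 275.4]
button pts x [-22.4 -22.2  17.1  17.1] 102
[(60, 58), (61, 11), (62, 9), (64, 12), (65, 55), (66, 11), (67, 56), (69, 11), (70, 14), (71, 57), (73, 13), (73, 57), (75, 56), (77, 12), (78, 56), (79, 12), (80, 43), (80, 55), (81, 48), (83, 49), (83, 48), (85, 52), (85, 50), (87, 48), (88, 46), (91, 33), (91, 32), (93, 31), (95, 43), (95, 35), (96, 47), (96, 48), (98, 48), (99, 46), (101, 49), (101, 50), (103, 49), (103, 48), (105, 51), (105, 49), (107, 51), (108, 49), (114, 15), (114, 10), (116, 558), (116, 11), (116, 13), (116, 548), (117, 551), (117, 565), (117, 562), (117, 565), (117, 556), (117, 564), (117, 550), (117, 539), (117, 559), (117, 545), (117, 563), (117, 555), (118, 548), (118, 566), (118, 567), (118, 563), (118, 574), (118, 566), (118, 577), (118, 569), (118, 576), (118, 576), (118, 15), (119, 572), (119, 578), (119, 9), (119, 578), (119, 554), (119, 580), (119, 534), (119, 557), (119, 548), (119, 570), (119, 606), (119, 595), (119, 602), (120, 624), (120, 532), (120, 609), (120, 582), (120, 578)
[... 185 characters left out ...]
, 617), (120, 15), (120, 574), (120, 581), (120, 586), (120, 578), (120, 599), (120, 624), (120, 627), (120, 624), (120, 17), (120, 590), (120, 585), (120, 610), (121, 595), (121, 626), (121, 577), (121, 616), (121, 630), (121, 604), (121, 611), (121, 619), (121, 592), (121, 606), (121, 580), (121, 600), (121, 591), (121, 595), (121, 610), (121, 629), (121, 599), (121, 591), (121, 609), (121, 624), (121, 628), (121, 624), (121, 623), (121, 582), (121, 613), (121, 616), (121, 601), (121, 628), (121, 629), (122, 622), (122, 596), (122, 628), (122, 629), (122, 628), (122, 13), (123, 628), (123, 630), (123, 628), (123, 627), (123, 628), (123, 630), (124, 628), (124, 628), (124, 630), (124, 627)]
```

```bash
python3 -c "from cell import sign_off; print(sign_off())"
```

```text
the job is handed in; nothing more can be done
None
```

The job is handed in, with no verdict returned: both sound blanks are closed against the stop with the tube in hole 0.12 and both button ends measured out, the three odd pieces are in the tray, and the bird, brush and tin were not touched.

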